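# Snap an amplifier board onto its chassis standoffs

## Task

Pick up the green circuit board by its heat sink and snap it onto the four white standoffs in the blue chassis tray, which stands on soft rubber feet, components up and with the green terminal block at the tray's open side, pressing until all four standoffs have clicked and the board lies fully home on every shoulder. Press firmly but not hard (never over 40 N), and bring it down evenly, one whole end or both at a time and never a single corner ahead of the rest, so that it never slopes more than about 6 degrees on the standoffs. Leave the jar, tin, solder reel and cassette alone and let go of the board.

Things in the scene. Friction and masses are not known exactly. Their poses are not given: they have to be found in the camera images.
- pcb: loose green circuit board, 140 (its x) by 96 (its y) by 3 mm, about 0.25 kg, components up; origin at the centre of its underside, z up. Square holes 12 mm wide at x = +-56, y = +-36 mm. Blue capacitors, 22 mm across, tops 33 mm over the underside, at x = +-30, y = -34 mm. Green terminal block, 48 mm long, top 14 mm over the underside, along the +y edge
- sink (a point): top centre of the aluminium heat sink fixed to the middle of the board, the place to grip: 26 mm along the board's x, 60 mm along its y, 30 mm high, its top 33 mm above the board's underside. Beside it along x the board is bare for 30 mm within 18 mm of the board's x axis
- tray: blue metal chassis tray, level, 184 (its x) by 136 (its y) mm, floor 3 mm, walls 14 mm high on three sides, its +y side open; origin at the centre of its underside, 15 mm above the bench. It rides on soft rubber feet that give straight down by up to 9 mm when pressed. Four white snap standoffs, 17 mm across, at x = +-56, y = +-36 mm; their flat shoulders are 21 mm above the origin
- hole0 (a point): centre of the board's back left (+x, +y) hole (directions in the board's own axes), at the underside
- hole1 (a point): centre of the board's back right (+x, -y) hole (directions in the board's own axes), at the underside
- hole2 (a point): centre of the board's front left (-x, +y) hole (directions in the board's own axes), at the underside
- hole3 (a point): centre of the board's front right (-x, -y) hole (directions in the board's own axes), at the underside
- seat0 (a point): centre of the shoulder of the tray's back left (+x, +y) standoff (directions in the tray's own axes), where the hole of the same number belongs. Above each shoulder a pin (9.6 mm wide at the foot, 4.4 by 2.8 at the tip) reaches 16.5 mm up; two sprung orange barbs stick out of it to 7.6 mm either way along the tray's y, widest 5 to 6 mm up, sloping in to the tip
- seat1 (a point): centre of the shoulder of the tray's back right (+x, -y) standoff (directions in the tray's own axes), where the hole of the same number belongs. A board laid on the pins rests on the barbs, its underside 8 to 9 mm above the shoulders; each standoff lets it through at about 6 to 10 N (the two of one end together under 20 N), then springs out over its top (click)
- seat2 (a point): centre of the shoulder of the tray's front left (-x, +y) standoff (directions in the tray's own axes), where the hole of the same number belongs. Home, the board lies on the shoulders with less than 1 mm of play. With one end of the board home and the other still up it slopes by about 4.5 degrees; with one corner alone home, about 8
- seat3 (a point): centre of the shoulder of the tray's front right (-x, -y) standoff (directions in the tray's own axes), where the hole of the same number belongs
- pad_front (a point): middle of the gold pad (20 by 30 mm) at the board's -x end, on its upper face, 58 mm from the board's centre, bare, midway between two holes: a place to press with shut fingertips
- pad_back (a point): the same at the board's +x end
- flux_jar: small brown jar with a brass cap, 34 mm across, 53 mm tall, standing; origin at the centre of its underside; leave it alone
- balm_tin: red and gold round tin, 42 mm across, 50 mm tall, standing; origin at the centre of its underside; leave it alone
- solder_reel: black reel of solder, 52 mm across, 40 mm tall, standing; origin at the centre of its underside; leave it alone
- cassette: cream compact cassette lying flat, 64 by 100 mm, 12 mm high; origin in the middle of the underside; leave it alone

How it is judged:
At the end, for the whole second after the job is handed in: Each of the four holes lies over the standoff of its own number, within 3 mm sideways and with the board's underside within 1.5 mm of the shoulder (so every barb has snapped out over the board), the terminal block at the open side; the board is released and at rest (z of hole0 in the frame of seat0 between -0.0015 and 0.0015 m and horizontal distance between hole0 and seat0 below 0.003 m and z of hole1 in the frame of seat1 between -0.0015 and 0.0015 m and horizontal distance between hole1 and seat1 below 0.003 m and z of hole2 in the frame of seat2 between -0.0015 and 0.0015 m and horizontal distance between hole2 and seat2 below 0.003 m and z of hole3 in the frame of seat3 between -0.0015 and 0.0015 m and horizontal distance between hole3 and seat3 below 0.003 m and linear speed of pcb below 0.01 m/s); the robot touches nothing.
It fails at once if the board is forced down crooked: it tilts more than about 6.3 degrees from level while on the standoffs (horizontal distance between pcb and tray below 0.012 m and z of pcb in the frame of tray below 0.034 m and angle between pcb's own z axis and vertical above 0.11 rad).
It fails at once if the board is pressed into the chassis too hard (contact forces between board and tray add up to over 80 N, which is well over 40 N of pressing) (contact force between pcb and tray above 80 N).
It fails at once if the jar, tin, solder reel or cassette are shifted by more than 20 mm or tipped over (distance of any of flux_jar, balm_tin, solder_reel, cassette from where it was at the start of the episode above 0.02 m or angle between any of flux_jar, balm_tin, solder_reel, cassette's own z axis and vertical above 0.5 rad).
It also fails if it takes over 48 s, if anything falls off the work surface, if the arm or the gripper's body presses on something with over 40 N, if the wrist force passes 120 N, or if a joint passes its speed limit or range.

## Robot

A 6-joint arm with a two-finger parallel gripper is mounted at the origin on a cart in front of the work surface, level with it; the furniture and walls round the work are solid. World frame = base frame: x ahead of the robot, y to its left, z up, the work surface at z = 0. Lengths are in m, angles in rad, forces in N, time in s.
With the tool pointing down it reaches from about 0.275 to 0.85 m from the base axis. Payload 19 kg.
Tool frame: the origin (TCP) lies between the finger pads; the fingertips stand arm.nose_length ahead of it and the grasp point (between the pads) lies 8 mm behind it (arm.nose_length is the distance from the TCP to the fingertips, in m); z points along the fingers, y is the line along which they close (so a half turn about z gives the same grasp; the last joint's range is limited). The gripper opens to 85 mm and grips with 20 to 120 N. Pads are 22 mm wide; open, the fingers measure 114 mm over their backs; the gripper's body (76 mm by 85 mm) begins 54 mm behind the grasp point. The pads swing forward as they close: fully open they stand 13 mm farther back than shut.
Start: joints at [1.013, 0.15, 1.437, -0, 1.554, -0.134], TCP at [0.236, 0.524, 0.242] pointing down, gripper open.
Joint ranges: [-2.8, 2.8], [-0.68, 2.1], [0.12, 2.68], [-1.39, 4.53], [0.16, 2.79], [-2.81, 2.81]. Speed limits (rad/s): [1.89, 1.89, 2.22, 3.01, 3.01, 3.01].

## Interface

Orientations are given as [roll, pitch, yaw] about the fixed x, y, z axes, in that order (R = Rz(yaw) Ry(pitch) Rx(roll)).
In Python, from workcell import arm, capture gives the robot as it stands.
- The arm moves only by the tool play_rows, never from a script. Its argument "rows" is a list that holds one entry, the list of rows, each a list of 7 numbers: the shift along the world's x, y, z as a fraction of full scale, then the turn, a rotation vector about the world's x, y, z as a fraction of full scale, then the opening, from -1 (shut) to 1 (fully open). A call has 1 to 12 rows; each row is the pose to reach, as a shift and turn from the pose commanded when the call began, turning the shorter way round; what a row does not reach only later rows make up. Full scale, the value 1, is 0.1 m for a shift and 360 degrees for a turn. A row lasts 1/12 s, in which the tool goes at most 41.7 mm and 7.16 degrees, less where a joint would pass 70% of its speed; a pose out of reach is approached as far as the arm can. A call with a number of a shift or a turn outside -1 to 1 is refused whole. A call with a gripper value outside its range is refused whole. The fingers move at their own pace and stop on an object; "squeeze" is the grip in N (left out, the last holds). Time passes only in rows, so rows that repeat a pose let the fingers close. It gives the time, the measured TCP pose, the force, the opening and the grip force at its end, in the units of the state.
- arm.get_obs(): the state, without advancing time (a new reading comes with each control period).
- capture(name): name is "scene" or "top"; returns a dict with "frame" (400x640x3 uint8, red, green, blue), "z_map" (400x640 float32, m along the optical axis (not along the pixel's ray), 0 where there is no reading), "intrinsics" (3x3 intrinsics, pixels), "rvec" (rotation vector, rad) and "tvec" (3), from world to camera coordinates, as OpenCV has them. Camera axes: x right, y down, z forward; pixel columns grow to the right and rows downward; lengths in m; the calibration is good to about 2 mm. A picture is of the moment at which its call begins.
- arm.sign_off(): hands the job in; it is judged then, once.
The state is a dict: "time_s": time; "joints": joint angles; "joint_velocities": joint speeds; "effort": joint torques, N m; "ee_pos": TCP position; "orientation": TCP orientation; "ft_force": force on the tool from outside, world axes, zero at the start; "wrist_torque": the same for the moment, N m; "width": finger opening in m; "grip_force": force on a finger pad.
Only numpy, scipy, OpenCV 4.12 (cv2) and the standard library are available. Lean on these libraries where they do the work, as an engineer would, in place of code of your own. Each camera call takes 0.05 s, during which the arm holds its last target. There are 200 camera calls.

## Working session

There is one attempt and no reset: what is moved stays moved. The work goes in short steps, Python scripts to look and compute and a tool call to move; the robot and the scene stay as the last step left them, time stands still between calls to the robot, and variables do not carry over. Pictures are saved under pics/ and viewed, at most 10 in all, crops included, and the job is handed in when it is done.

Besides the shell and the picture viewer there is one more tool, called after ">>>" as name([rows], argument=value, ...), one row to a line, values as JSON. play_rows: Moves the arm, as the interface text tells. Its arguments: {"type":"object","properties":{"rows":{"type":"array"},"squeeze":{"type":"number"}},"required":["rows"]}

```bash
mkdir -p pics
cat > h.py <<'E'
import numpy as np, cv2
from workcell import arm, capture
def P(c):
    "world xyz per pixel from z_map"
    K=c['intrinsics'];R,_=cv2.Rodrigues(np.array(c['rvec'],float));t=np.array(c['tvec'],float).ravel()
    v,u=np.mgrid[0:400,0:640];z=c['z_map']
    X=np.stack([(u-K[0,2])/K[0,0]*z,(v-K[1,2])/K[1,1]*z,z],-1)
    W=(X-t)@R
    W[z==0]=np.nan
    return W
def save(c,n,crop=None,s=1):
    f=c['frame'][:,:,::-1]
    if crop: f=f[crop[0]:crop[1],crop[2]:crop[3]]
    cv2.imwrite('pics/'+n,cv2.resize(f,None,fx=s,fy=s))
E
python3 - <<'E'
from h import *
print(arm.nose_length, arm.get_obs())
a=capture('top');b=capture('scene')
save(a,'top1.png');save(b,'scene1.png')
for c in(a,b):
    R,_=cv2.Rodrigues(np.array(c['rvec'],float)); print(-R.T@np.array(c['tvec']).ravel(), c['intrinsics'][0,0])
E
```

```text
0.011 {'time_s': 0.0, 'joints': array([ 1.01299949e+00,  1.50978975e-01,  1.43799062e+00, -2.78301929e-05,
        1.55381270e+00, -1.33984240e-01]), 'joint_velocities': array([-0.00146227, -0.00042172, -0.00084666,  0.00086126,  0.00138671,
        0.00079759]), 'effort': array([-2.59553572e-04, -7.13033009e+01, -5.70884800e+01, -3.53940814e-04,
        8.75328697e-03,  2.64639527e-05]), 'ee_pos': array([0.23636005, 0.52392811, 0.24169957]), 'orientation': array([-3.14040995e+00, -1.31340917e-04,  2.71778047e+00]), 'ft_force': array([ 0.64677239, -0.33414005, -0.04194682]), 'wrist_torque': array([ 0.01648667, -0.00627135,  0.06987849]), 'grip_force': 0.0, 'width': 0.08511765536708672}
[ 0.49516515 -0.09464227  1.02220295] 485.18457819261295
[-0.08013301 -0.23682601  0.57134216] 365.0598584694531
```

View pics/top1.png

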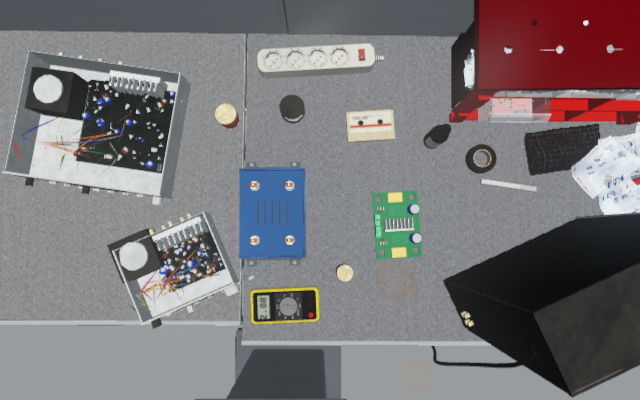

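View pics/scene1.png

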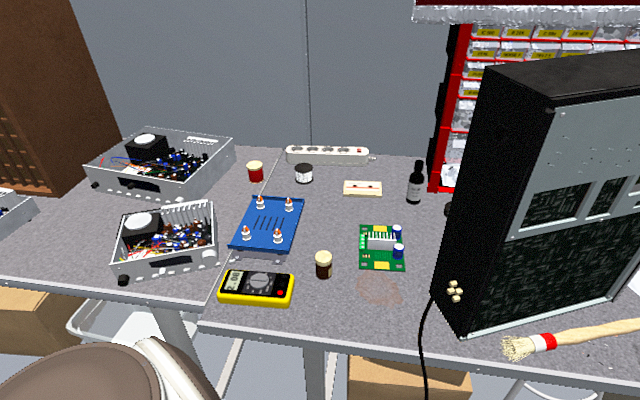

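The top view (x up, y left) shows the board near (398,225), with its terminal block on the left and capacitors on the right. The tray is near (272,213) with four pins. Next I'll measure both poses and find the tray's open side.

Run:
```python
from h import *
c=capture('top');W=P(c);f=c['frame'];hsv=cv2.cvtColor(f,cv2.COLOR_RGB2HSV)
save(c,'crop1.png',(150,275,225,435),3.8)
def ray(uv,z):
    K=c['intrinsics'];R,_=cv2.Rodrigues(np.array(c['rvec'],float));t=np.array(c['tvec'],float).ravel()
    C=-R.T@t;d=R.T@np.array([(uv[0]-K[0,2])/K[0,0],(uv[1]-K[1,2])/K[1,1],1]);return C+d*(z-C[2])/d[2]
def blob(m,box):
    M=np.zeros(m.shape,np.uint8);y0,y1,x0,x1=box;M[y0:y1,x0:x1]=m[y0:y1,x0:x1];return M
H,S,V=hsv[...,0],hsv[...,1],hsv[...,2]
g=blob((H>45)&(H<85)&(S>80),(180,270,365,430)); g=cv2.morphologyEx(g,cv2.MORPH_CLOSE,np.ones((9,9)))
b=blob((H>100)&(H<125)&(S>120),(155,275,230,315)); b=cv2.morphologyEx(b,cv2.MORPH_CLOSE,np.ones((9,9)))
for n,m,z in(('pcb',g,.003),('tray',b,.03)):
    cs,_=cv2.findContours(m,0,2);k=max(cs,key=cv2.contourArea)
    pts=np.array([ray(p[0],z)[:2] for p in k],np.float32)*1000
    print(n,cv2.minAreaRect(pts),np.nanmedian(W[m>0][:,2]))
# pad gold
y=blob((H>18)&(H<32)&(S>90)&(V>150),(185,265,375,425))
k,l,st,ce=cv2.connectedComponentsWithStats(y)
for s,e in zip(st[1:],ce[1:]):
    if s[4]>20: print('gold',s,ray(e,.003))
# sink top
m=blob((W[...,2]>.026)&(W[...,2]<.045),(185,265,375,412))
k,l,st,ce=cv2.connectedComponentsWithStats(m)
for s,e in zip(st[1:],ce[1:]):
    if s[4]>20: print('sink/caps',s,ray(e,.033))
# pins
m=blob((W[...,2]>.034)&(W[...,2]<.08),(165,262,240,305))
k,l,st,ce=cv2.connectedComponentsWithStats(m)
for i,(s,e) in enumerate(zip(st[1:],ce[1:]),1):
    print('pin',s,ray(e,.045),np.nanmax(W[l==i][:,2]))
print('tray section z along y (cols 236..310) mm',(W[225,236:310:2,2]*1000).round())
```

```text
pcb ((514.8798828125, -262.7472839355469), (139.0331268310547, 95.69669342041016), 3.8343191146850586) 0.0024899723475127404
tray ((537.3842163085938, -2.8091964721679688), (182.03958129882812, 131.61038208007812), 0.45792579650878906) 0.017496697905882277
gold [388 193  14   9 123] [ 0.57254091 -0.25879354  0.003     ]
gold [392 247  14  11 131] [ 0.45685172 -0.26621503  0.003     ]
sink/caps [385 218  27  14 147] [ 0.5108957  -0.25849304  0.033     ]
pin [285 181   8   9  52] [ 0.59218963 -0.03705105  0.045     ] 0.05307092992832034
pin [250 182   8   8  46] [0.59099788 0.03391287 0.045     ] 0.0538055525676155
pin [249 237   9   8  54] [0.47996441 0.0329351  0.045     ] 0.05383569334942017
pin [285 236   9   9  50] [ 0.48094122 -0.03879408  0.045     ] 0.053082552080228884
tray section z along y (cols 236..310) mm [ 1.  0. 18. 18. 17. 17. 19. 18. 19. 16. 16. 16. 19. 22. 16. 18. 15. 19.
 19. 13. 17. 14. 14. 18. 20. 19. 20. 17. 16. 16. 16. 18. 20. 17. 28. -3.
  0.]
```

View pics/crop1.png

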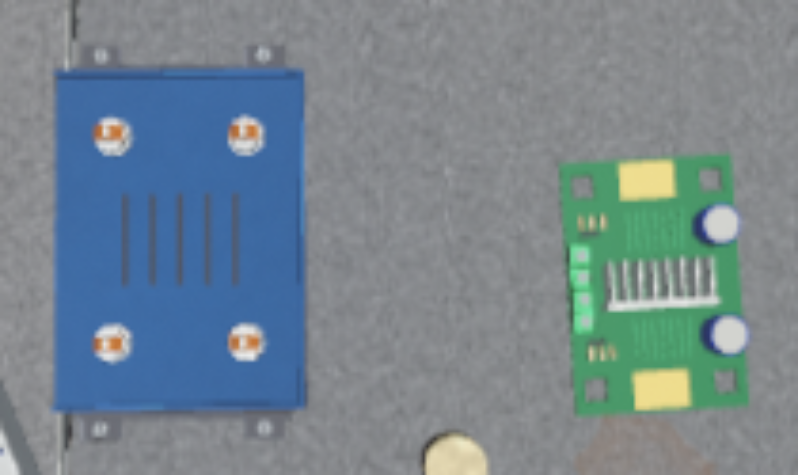

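The walls are on tray -x, +x and -y, and +y (left) is open. Both yaws are close to zero: tray about 0.7°, board about 3.7°. The board's pad midpoint (0.515,-0.2625) agrees with its outline. I'll start travelling now.

>>> play_rows([
  [[0.35, -1, 0, 0, 0, -0.0215, 0.1], [0.35, -1, 0, 0, 0, -0.0215, 0.1], [0.35, -1, 0, 0, 0, -0.0215, 0.1]],
], squeeze=80)

```text
time_s: 0.4
ee_pos: [0.2718, 0.4214, 0.2418]
orientation: [-3.14, 0.001, 2.581]
ft_force: [-0.1, -0.0, 0.2]
width: 0.0515
grip_force: 0.0
```

>>> play_rows([
  [[0.35, -1, 0, 0, 0, -0.0215, 0.1], [0.35, -1, 0, 0, 0, -0.0215, 0.1], [0.35, -1, 0, 0, 0, -0.0215, 0.1]],
])

```text
time_s: 0.65
ee_pos: [0.3068, 0.3212, 0.2422]
orientation: [-3.141, 0.001, 2.445]
ft_force: [-0.3, -0.1, 0.2]
width: 0.0472
grip_force: 0.0
```

>>> play_rows([
  [[0.35, -1, 0, 0, 0, -0.0215, 0.1], [0.35, -1, 0, 0, 0, -0.0215, 0.1], [0.35, -1, 0, 0, 0, -0.0215, 0.1]],
])

```text
time_s: 0.9
ee_pos: [0.3418, 0.2212, 0.2422]
orientation: [-3.141, 0.001, 2.31]
ft_force: [0.2, 0.8, -0.2]
width: 0.0472
grip_force: 0.0
```

>>> play_rows([
  [[0.35, -1, 0, 0, 0, -0.0215, 0.1], [0.35, -1, 0, 0, 0, -0.0215, 0.1], [0.35, -1, 0, 0, 0, -0.0215, 0.1]],
])

```text
time_s: 1.15
ee_pos: [0.3769, 0.1211, 0.2423]
orientation: [-3.141, 0.001, 2.175]
ft_force: [-0.7, 0.2, 0.1]
width: 0.0467
grip_force: 0.0
```

>>> play_rows([
  [[0.35, -1, 0, 0, 0, -0.0215, 0.1], [0.35, -1, 0, 0, 0, -0.0215, 0.1], [0.35, -1, 0, 0, 0, -0.0215, 0.1]],
])

```text
time_s: 1.4
ee_pos: [0.412, 0.0208, 0.2422]
orientation: [-3.141, 0.001, 2.039]
ft_force: [1.0, 1.5, 0.5]
width: 0.0474
grip_force: 0.0
```

Run:
```python
from h import *
o=arm.get_obs();print(o['time_s'],o['ee_pos'],o['orientation'],o['joints'],o['width'])
W=P(capture('top'));m=(W[...,2]>.1)&(W[...,0]>.3)&(W[...,0]<.65)&(W[...,1]<-.2)
q=W[m];print(len(q),q.min(0),q.max(0)); 
for x in(.35,.4,.45,.5,.55,.6):
    s=q[abs(q[:,0]-x)<.01]; print(x,s[:,1].max() if len(s) else None)
```

```text
1.4 [0.41197186 0.0208155  0.24220127] [-3.14126694e+00  7.41950158e-04  2.03932603e+00] [-1.36180783e-01 -1.96997320e-01  1.77732488e+00 -7.95588490e-04
  1.56111123e+00 -6.04702718e-01] 0.04743336820449975
22534 [ 0.30001062 -0.6478863   0.10000962] [ 0.53457198 -0.35539868  0.43337936]
0.35 -0.3728465366731892
0.4 -0.35631759363396265
0.45 -0.4427347002492619
0.5 -0.5533465678065208
0.55 None
0.6 None
```

>>> play_rows([
  [[0.35, -0.95, 0, 0, 0, -0.0214, 0.1], [0.35, -0.95, 0, 0, 0, -0.0214, 0.1], [0.35, -0.95, 0, 0, 0, -0.0214, 0.1]],
])

```text
time_s: 1.7
ee_pos: [0.4472, -0.0742, 0.2419]
orientation: [-3.141, 0.001, 1.905]
ft_force: [0.4, 0.7, -0.6]
width: 0.0471
grip_force: 0.0
```

>>> play_rows([
  [[0.35, -0.95, 0, 0, 0, -0.0214, 0.1], [0.35, -0.95, 0, 0, 0, -0.0214, 0.1], [0.35, -0.95, 0, 0, 0, -0.0214, 0.1]],
])

```text
time_s: 1.95
ee_pos: [0.4822, -0.1696, 0.2416]
orientation: [-3.141, 0.0, 1.77]
ft_force: [0.1, -0.5, 0.1]
width: 0.0472
grip_force: 0.0
```

>>> play_rows([
  [[0.33, -0.93, -0.8, 0, 0, -0.0214, 0.1], [0.33, -0.93, -0.8, 0, 0, -0.0214, 0.1], [0.33, -0.93, -0.8, 0, 0, -0.0214, 0.1], [0.33, -0.93, -0.8, 0, 0, -0.0214, 0.1]],
])

```text
time_s: 2.28
ee_pos: [0.5137, -0.2619, 0.1563]
orientation: [-3.136, -0.003, 1.637]
ft_force: [-1.1, -0.4, -1.1]
width: 0.047
grip_force: 0.0
```

Run:
```python
from h import *
o=arm.get_obs();print(o['time_s'],o['ee_pos'],o['orientation'],o['width'])
c=capture('scene');save(c,'s2.png',(160,320,300,500),4)
```

```text
2.2833 [ 0.51373375 -0.26188435  0.1563039 ] [-3.1358799  -0.00349195  1.63682201] 0.04699448822935977
```

View pics/s2.png

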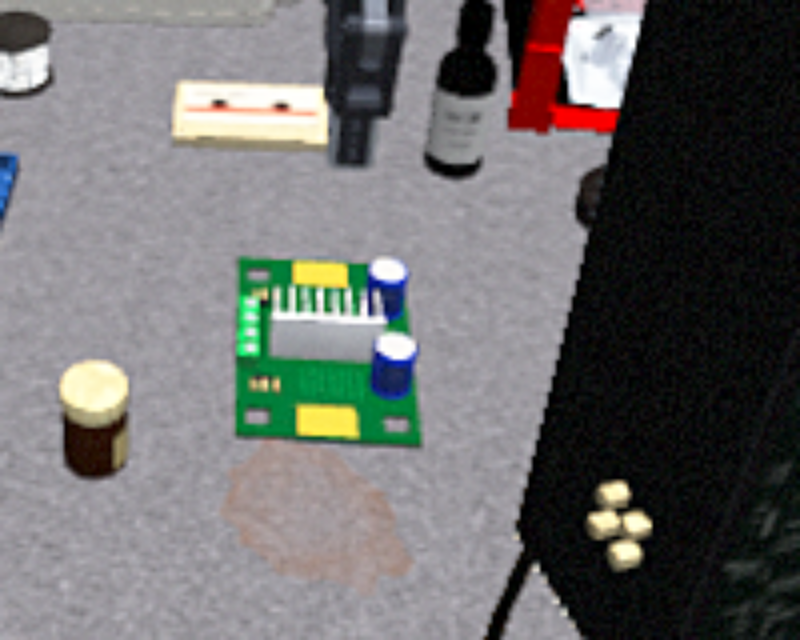

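The gripper hangs above the board and the board is clear, so I'll descend in two stages and grip.

>>> play_rows([
  [[0, 0, -0.4, 0, 0, 0, 0.1], [0, 0, -0.8, 0, 0, 0, 0.1], [0, 0, -1, 0, 0, 0, 0.1], [0, 0, -1, 0, 0, 0, 0.1], [0, 0, -1, 0, 0, 0, 0.1]],
])

```text
time_s: 2.75
ee_pos: [0.5146, -0.2582, 0.063]
orientation: [-3.141, -0.0, 1.64]
ft_force: [1.0, 0.3, 1.5]
width: 0.047
grip_force: 0.0
```

>>> play_rows([
  [[0, -0.04, -0.2, 0, 0, 0, 0.1], [0, -0.04, -0.35, 0, 0, 0, 0.1], [0, -0.04, -0.45, 0, 0, 0, 0.1], [0, -0.04, -0.45, 0, 0, 0, 0.1], [0, -0.04, -0.45, 0, 0, 0, 0.1], [0, -0.04, -0.45, 0, 0, 0, -0.6], [0, -0.04, -0.45, 0, 0, 0, -0.6], [0, -0.04, -0.45, 0, 0, 0, -1], [0, -0.04, -0.45, 0, 0, 0, -1], [0, -0.04, -0.45, 0, 0, 0, -1], [0, -0.04, -0.45, 0, 0, 0, -1], [0, -0.04, -0.45, 0, 0, 0, -1]],
], squeeze=80)

```text
time_s: 3.75
ee_pos: [0.5151, -0.2632, 0.019]
orientation: [3.14, 0.001, 1.639]
ft_force: [-3.5, 1.7, 11.2]
width: 0.0241
grip_force: 79.1
```

>>> play_rows([
  [[0, 0, 0.2, 0, 0, 0, -1], [0, 0, 0.5, 0, 0, 0, -1], [0, 0, 0.8, 0, 0, 0, -1], [0, 0, 1, 0, 0, 0, -1], [0, 0, 1, 0, 0, 0, -1], [0, 0, 1, 0, 0, 0, -1]],
])

```text
time_s: 4.25
ee_pos: [0.5149, -0.2631, 0.1186]
orientation: [3.14, 0.002, 1.639]
ft_force: [-0.3, 0.6, -2.3]
width: 0.0239
grip_force: 79.0
```

Run:
```python
from h import *
o=arm.get_obs();print(o['time_s'],o['ee_pos'],o['orientation'],o['width'],o['ft_force'])
c=capture('scene');save(c,'s3.png',(120,280,300,460),4)
```

```text
4.25 [ 0.51485925 -0.26312616  0.11856838] [3.13975482e+00 1.55561848e-03 1.63900708e+00] 0.023856397044552335 [-0.34359421  0.5916028  -2.28886659]
```

View pics/s3.png

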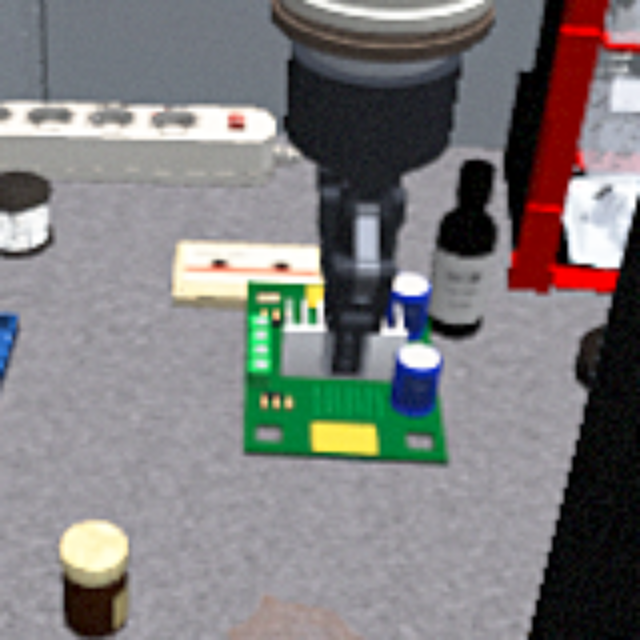

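The board is held by its sink, level. Now I'll carry it over the tray.

>>> play_rows([
  [[0.1, 0.3, 0, 0, 0, -0.003, -1], [0.1, 0.6, 0, 0, 0, -0.006, -1], [0.1, 0.9, 0, 0, 0, -0.0092, -1]],
])

```text
time_s: 4.55
ee_pos: [0.5238, -0.1717, 0.1155]
orientation: [-3.139, -0.001, 1.579]
ft_force: [-0.1, 1.1, -2.6]
width: 0.0241
grip_force: 79.0
```

>>> play_rows([
  [[0.1, 0.35, 0, 0, 0, 0, -1], [0.1, 0.65, 0, 0, 0, 0, -1], [0.1, 0.9, 0, 0, 0, 0, -1]],
])

```text
time_s: 4.8
ee_pos: [0.5338, -0.0806, 0.1157]
orientation: [-3.139, -0.001, 1.582]
ft_force: [-1.0, -0.2, -3.1]
width: 0.024
grip_force: 79.2
```

>>> play_rows([
  [[0, 0.3, 0, 0, 0, 0, -1], [0, 0.55, -0.1, 0, 0, 0, -1], [0, 0.7, -0.2, 0, 0, 0, -1], [0, 0.8, -0.2, 0, 0, 0, -1], [0, 0.8, -0.2, 0, 0, 0, -1], [0, 0.8, -0.2, 0, 0, 0, -1], [0, 0.8, -0.2, 0, 0, 0, -1]],
])

```text
time_s: 5.38
ee_pos: [0.5346, -0.0037, 0.0974]
orientation: [-3.141, 0.0, 1.581]
ft_force: [0.0, -0.1, -2.9]
width: 0.0241
grip_force: 79.1
```

```bash
cat > m.py <<'E'
from h import *
import sys
o=arm.get_obs();print(o['time_s'],o['ee_pos'],o['orientation'],o['ft_force'],o['wrist_torque'])
zb=o['ee_pos'][2]-.019+.003
c=capture('top');f=c['frame'];hsv=cv2.cvtColor(f,cv2.COLOR_RGB2HSV);H,S,V=hsv[...,0],hsv[...,1],hsv[...,2]
K=c['intrinsics'];R,_=cv2.Rodrigues(np.array(c['rvec'],float));t=np.array(c['tvec'],float).ravel()
def ray(uv,z):
    C=-R.T@t;d=R.T@np.array([(uv[0]-K[0,2])/K[0,0],(uv[1]-K[1,2])/K[1,1],1]);return C+d*(z-C[2])/d[2]
y=((H>18)&(H<32)&(S>90)&(V>150)).astype(np.uint8);y[:160]=0;y[272:]=0;y[:,:230]=0;y[:,:]*=1;y[:,325:]=0
k,l,st,ce=cv2.connectedComponentsWithStats(y)
for s,e in zip(st[1:],ce[1:]):
    if s[4]>20: print('gold',s,ray(e,zb).round(4))
g=((H>45)&(H<85)&(S>80)).astype(np.uint8);g[:,:225]=0;g[:,325:]=0
cs,_=cv2.findContours(g,0,2);k=np.concatenate([x for x in cs if cv2.contourArea(x)>20])
print(cv2.minAreaRect(np.array([ray(p[0],zb)[:2] for p in k],np.float32)*1000))
if len(sys.argv)>1:
    d=capture(sys.argv[2]); a=eval(sys.argv[3]); save(d,sys.argv[1],a,4)
E
python3 m.py t4.png scene '(170,270,215,325)'
```

```text
5.3833 [ 0.53459144 -0.00366557  0.09736279] [-3.14144728e+00  2.45612528e-04  1.58072481e+00] [ 0.04226388 -0.14645747 -2.92140242] [ 0.03239132 -0.01662681 -0.04160958]
((469.8758239746094, 27.682775497436523), (7.66529655456543, 30.813791275024414), 0.3418925106525421)
```

View pics/t4.png

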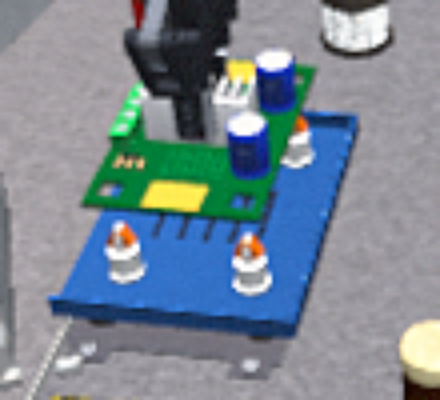

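The board hangs level over the tray, with the terminal block toward the open side and all four pins below it. The top view is blocked by the arm, so I'll check alignment in the scene view using the gold pad and the front pins.

```bash
cat > s.py <<'E'
from h import *
o=arm.get_obs();p=o['ee_pos'];zb=p[2]-.019+.003;print(o['time_s'],p)
c=capture('scene');f=c['frame'];hsv=cv2.cvtColor(f,cv2.COLOR_RGB2HSV);H,S,V=[hsv[...,i] for i in range(3)]
K=c['intrinsics'];R,_=cv2.Rodrigues(np.array(c['rvec'],float));t=np.array(c['tvec'],float).ravel()
C=-R.T@t
def ray(uv,z):
    d=R.T@np.array([(uv[0]-K[0,2])/K[0,0],(uv[1]-K[1,2])/K[1,1],1]);return (C+d*(z-C[2])/d[2]).round(4)
def bl(m,z,mn):
    m=m.astype(np.uint8);m[:165]=0;m[252:]=0;m[:,:215]=0;m[:,310:]=0
    k,l,st,ce=cv2.connectedComponentsWithStats(m)
    for s,e in zip(st[1:],ce[1:]):
        if s[4]>=mn: print(s,e.round(1),ray(e,z))
print('gold');bl((H>18)&(H<34)&(S>80)&(V>140),zb,25)
print('orange');bl((H>3)&(H<17)&(S>120)&(V>120),.046,4)
print('white');bl((S<50)&(V>170),.036,8)
g=((H>45)&(H<85)&(S>80)).astype(np.uint8);g[:,:215]=0;g[:,310:]=0;g[:165]=0;g[260:]=0
W=P(c);q=W[g>0];q=q[abs(q[:,2]-zb)<.008];print('green front edge x',np.nanpercentile(q[:,0],[1,3]),'zmed',np.nanmedian(q[:,2]),zb)
n=np.linalg.lstsq(np.c_[q[:,:2]-q[:,:2].mean(0),np.ones(len(q))],q[:,2],rcond=None)[0];print('slope deg',np.degrees(n[:2]))
cs,_=cv2.findContours(g,0,2);k=max(cs,key=cv2.contourArea);b=k[:,0]
fl=b[np.argmax(b[:,1]-b[:,0])];fr=b[np.argmax(b[:,1]+b[:,0])];print('front corners',fl,ray(fl,zb),fr,ray(fr,zb))
E
python3 s.py
```

```text
5.4833 [ 0.53461034 -0.00380377  0.09748912]
gold
[272 185   7   6  31] [274.8 187. ] [ 0.5958 -0.0068  0.0815]
[250 215  17   8 103] [258.2 218.5] [ 0.4786 -0.0024  0.0815]
orange
[289 199   3   4   9] [289.9 200.7] [ 0.5942 -0.0412  0.046 ]
[245 227   4   4  10] [246.3 228.5] [0.4823 0.0303 0.046 ]
[277 229   4   5  10] [278.4 231.4] [ 0.4832 -0.0418  0.046 ]
[274 230   2   4   4] [274.5 231.5] [ 0.4817 -0.0335  0.046 ]
white
[251 168   5  11  36] [253.1 172.9] [0.7155 0.091  0.036 ]
[295 172  15  11 123] [302.6 176.7] [ 0.7153 -0.0469  0.036 ]
[240 178   5   5  10] [242.6 179.6] [0.6801 0.1086 0.036 ]
[278 182  10   6  43] [282.8 184.1] [ 0.6741 -0.0027  0.036 ]
[245 184   4   7   8] [246.8 187.4] [0.647 0.086 0.036]
[268 189  13  15 119] [273.9 196.5] [0.6183 0.0058 0.036 ]
[248 192  10   8  35] [252.9 195.8] [0.6138 0.0588 0.036 ]
[237 197   7   8  16] [240.8 200.2] [0.5918 0.0829 0.036 ]
[294 196   6   2   8] [296.  196.6] [ 0.6254 -0.0487  0.036 ]
[287 203   5   4  14] [289.3 204.4] [ 0.5922 -0.0395  0.036 ]
[215 204   2   5   9] [215.4 206.2] [0.5602 0.1357 0.036 ]
[285 207  
[... 331 characters left out ...]
 0.0968 0.036 ]
[233 227   4   6   9] [234.8 229.8] [0.4852 0.0595 0.036 ]
[221 229   7   5  19] [224.2 231.6] [0.4761 0.0807 0.036 ]
[242 231   8   4  23] [245.3 232.7] [0.4792 0.0329 0.036 ]
[218 234  10   7  30] [221.3 237.8] [0.4558 0.0794 0.036 ]
[273 234   9   4  27] [276.7 235.6] [ 0.4802 -0.038   0.036 ]
[243 236   8   5  20] [246.7 238.4] [0.4623 0.0241 0.036 ]
[273 238  10   6  27] [277.6 241. ] [ 0.4641 -0.044   0.036 ]
[219 243   3   9  14] [219.5 246. ] [0.4312 0.0737 0.036 ]
green front edge x [0.46534797 0.46644963] zmed 0.08146714585714789 0.08148912302560282
slope deg [-0.00634072  0.50973201]
front corners [236 220] [0.4671 0.0425 0.0815] [279 224] [ 0.4675 -0.0504  0.0815]
```

>>> play_rows([
  [[0.01, 0.005, 0, 0, 0, 0, -1], [0.01, 0.005, -0.1, 0, 0, 0, -1], [0.01, 0.005, -0.2, 0, 0, 0, -1], [0.01, 0.005, -0.25, 0, 0, 0, -1], [0.01, 0.005, -0.28, 0, 0, 0, -1], [0.01, 0.005, -0.3, 0, 0, 0, -1], [0.01, 0.005, -0.3, 0, 0, 0, -1], [0.01, 0.005, -0.3, 0, 0, 0, -1]],
])

```text
time_s: 6.2
ee_pos: [0.5358, -0.0024, 0.0674]
orientation: [3.141, 0.0, 1.581]
ft_force: [3.9, -0.1, -3.2]
width: 0.0238
grip_force: 79.1
```

```bash
python3 s.py | grep -v '^\[2[0-3]'|head -8
python3 - <<'E'
from h import *
o=arm.get_obs();print(o['ft_force'],o['wrist_torque'],o['orientation'])
save(capture('scene'),'t5.png',(170,260,215,325),7)
E
```

```text
6.2 [ 0.53582304 -0.00238769  0.06736438]
gold
[272 195   7   6  33] [275.5 197.2] [ 0.5962 -0.0055  0.0514]
[252 225  16   8 100] [259.7 228.8] [ 0.4798 -0.0015  0.0514]
orange
[289 199   2   2   4] [289.5 199.5] [ 0.5986 -0.0392  0.046 ]
[245 226   2   3   5] [245.6 227.2] [0.4862 0.0332 0.046 ]
[277 229   2   3   4] [277.8 230.2] [ 0.4867 -0.0394  0.046 ]
[ 4.6285266   0.57630039 -3.68976056] [ 0.04303837 -0.74855575  0.17964885] [3.14086867e+00 2.42073287e-05 1.58129451e+00]
```

View pics/t5.png

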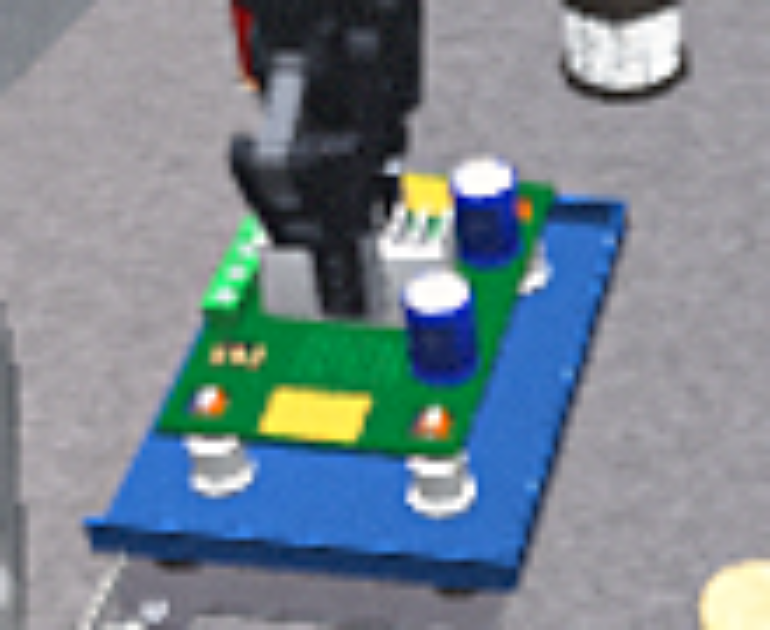

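All the visible pins stand in their holes. The tool feels +4.6 N along x, so I'll shift about 1 mm in +x and then go on down.

>>> play_rows([
  [[0.01, 0, 0, 0, 0, 0, -1], [0.01, 0, -0.01, 0, 0, 0, -1], [0.01, 0, -0.02, 0, 0, 0, -1], [0.01, 0, -0.03, 0, 0, 0, -1], [0.01, 0, -0.03, 0, 0, 0, -1], [0.01, 0, -0.03, 0, 0, 0, -1]],
], squeeze=110)

```text
time_s: 6.8
ee_pos: [0.5365, -0.0023, 0.0643]
orientation: [-3.142, -0.0, 1.581]
ft_force: [1.5, 0.9, -2.3]
width: 0.0231
grip_force: 108.9
```

Run:
```python
from h import *
o=arm.get_obs();print(o['ee_pos'],o['ft_force'],o['wrist_torque'],o['orientation'])
```

```text
[ 0.53648351 -0.00233125  0.06427774] [ 1.45817279  0.93925896 -2.27156516] [ 0.25936407 -0.27158877  0.12253422] [-3.14158841e+00 -1.28103878e-04  1.58121191e+00]
```

Well centred: the side forces are under 2 N. Next I'll tilt the +x end down by 3.8°, raising 4 mm meanwhile, and press that end first.

>>> play_rows([
  [[0.005, 0, 0.02, 0, 0.003, 0, -1], [0.01, 0, 0.04, 0, 0.007, 0, -1], [0.013, 0, 0.04, 0, 0.0106, 0, -1], [0.013, 0, 0.03, 0, 0.0106, 0, -1], [0.013, 0, 0.02, 0, 0.0106, 0, -1], [0.013, 0, 0.01, 0, 0.0106, 0, -1], [0.013, 0, 0.01, 0, 0.0106, 0, -1]],
])

```text
time_s: 7.38
ee_pos: [0.5379, -0.0022, 0.0653]
orientation: [-3.076, -0.001, 1.581]
ft_force: [3.1, 3.3, 2.3]
width: 0.0233
grip_force: 110.0
```

```bash
cat > o.py <<'E'
from h import *
o=arm.get_obs();print(o['time_s'],o['ee_pos'],'F',o['ft_force'].round(1),'T',o['wrist_torque'].round(2),np.degrees(o['orientation']).round(2))
E
python3 o.py
```

```text
7.3833 [ 0.53786116 -0.00222962  0.0653248 ] F [3.1 3.3 2.3] T [ 0.66 -0.69  0.21] [-1.7625e+02 -5.0000e-02  9.0600e+01]
```

>>> play_rows([
  [[0, 0, -0.01, 0, 0, 0, -1], [0, 0, -0.02, 0, 0, 0, -1], [0, 0, -0.02, 0, 0, 0, -1], [0, 0, -0.02, 0, 0, 0, -1]],
])

```text
time_s: 7.72
ee_pos: [0.5379, -0.0024, 0.0635]
orientation: [-3.076, -0.001, 1.581]
ft_force: [0.8, 4.0, 5.4]
width: 0.0234
grip_force: 110.8
```

```bash
python3 o.py
```

```text
7.7167 [ 0.53789924 -0.00237977  0.0635096 ] F [0.8 4.  5.4] T [ 0.64 -0.66  0.18] [-1.7622e+02 -4.0000e-02  9.0590e+01]
```

>>> play_rows([
  [[0, 0.005, -0.01, 0, 0, 0, -1], [0, 0.005, -0.02, 0, 0, 0, -1], [0, 0.005, -0.03, 0, 0, 0, -1], [0, 0.005, -0.03, 0, 0, 0, -1]],
])

```text
time_s: 8.05
ee_pos: [0.538, -0.0021, 0.0607]
orientation: [-3.076, -0.0, 1.581]
ft_force: [-0.6, 1.6, 9.4]
width: 0.0233
grip_force: 111.6
```

```bash
python3 o.py
```

```text
8.05 [ 0.53801293 -0.0021092   0.06068176] F [-0.6  1.6  9.4] T [ 0.27 -0.58  0.05] [-1.7623e+02 -2.0000e-02  9.0590e+01]
```

>>> play_rows([
  [[0, 0.002, -0.01, 0, 0, 0, -1], [0, 0.002, -0.02, 0, 0, 0, -1], [0, 0.002, -0.03, 0, 0, 0, -1], [0, 0.002, -0.03, 0, 0, 0, -1]],
])

```text
time_s: 8.38
ee_pos: [0.538, -0.0021, 0.0574]
orientation: [-3.076, 0.0, 1.581]
ft_force: [3.5, -1.9, 4.1]
width: 0.0235
grip_force: 110.1
```

```bash
python3 o.py
```

```text
8.3833 [ 0.53796207 -0.00213781  0.05738084] F [ 3.5 -1.9  4.1] T [-0.34 -0.7   0.3 ] [-1.7622e+02  1.0000e-02  9.0590e+01]
```

>>> play_rows([
  [[0, 0, -0.01, 0, 0, 0, -1], [0, 0, -0.02, 0, 0, 0, -1], [0, 0, -0.03, 0, 0, 0, -1], [0, 0, -0.03, 0, 0, 0, -1]],
])

```text
time_s: 8.72
ee_pos: [0.538, -0.0021, 0.0546]
orientation: [-3.075, 0.0, 1.581]
ft_force: [0.3, -2.5, 9.8]
width: 0.0233
grip_force: 111.2
```

```bash
python3 o.py
```

```text
8.7167 [ 0.53798019 -0.00210242  0.05455798] F [ 0.3 -2.5  9.8] T [-0.43 -0.37  0.33] [-176.21    0.     90.59]
```

```bash
cat > f.py <<'E'
from h import *
c=capture('scene');W=P(c);f=c['frame'];hsv=cv2.cvtColor(f,cv2.COLOR_RGB2HSV);H,S,V=[hsv[...,i] for i in range(3)]
x,y,z=W[...,0],W[...,1],W[...,2]
b=(H>100)&(H<125)&(S>120)&(x>.455)&(x<.62)&(y>-.065)&(y<.06)&(z<.026)
print('floor z',np.nanmedian(z[b]),b.sum())
g=(H>45)&(H<85)&(S>80)&(x>.45)&(x<.62)&(abs(y)<.07)&(z<.07)&(z>.025)
q=W[g]
for _ in range(3):
    n=np.linalg.lstsq(np.c_[q[:,0]-.5365,q[:,1]+.0022,np.ones(len(q))],q[:,2],rcond=None)[0]
    r=q[:,2]-(np.c_[q[:,0]-.5365,q[:,1]+.0022,np.ones(len(q))]@n);q=q[abs(r)<.006]
print('board top z ctr',n[2],'slope deg x,y',np.degrees(n[:2]))
fl=np.nanmedian(z[b])
for i,(sx,sy) in enumerate([(1,1),(1,-1),(-1,1),(-1,-1)]): print('hole',i,'over shoulder mm',round(1000*(n[2]-.003+n[0]*.056*sx+n[1]*.036*sy-fl-.018),1))
E
python3 f.py
```

```text
floor z 0.013094786644071313 732
board top z ctr 0.03858652916699824 slope deg x,y [-3.75432629  0.25745005]
hole 0 over shoulder mm 1.0
hole 1 over shoulder mm 0.7
hole 2 over shoulder mm 8.3
hole 3 over shoulder mm 8.0
```

The +x end is home (about 1 mm) and the -x end sits at about 8 mm on its barbs. Now I'll level gradually about the +x end.

>>> play_rows([
  [[-0.003, 0.003, -0.01, 0, -0.0025, 0, -1], [-0.006, 0.003, -0.02, 0, -0.005, 0, -1], [-0.006, 0.003, -0.02, 0, -0.005, 0, -1], [-0.006, 0.003, -0.02, 0, -0.005, 0, -1]],
])

```text
time_s: 9.1
ee_pos: [0.5371, -0.0019, 0.0526]
orientation: [-3.107, 0.001, 1.581]
ft_force: [-3.8, -4.4, 8.0]
width: 0.0232
grip_force: 113.0
```

```bash
python3 o.py; python3 f.py
```

```text
9.1 [ 0.53709067 -0.00192861  0.0526263 ] F [-3.8 -4.4  8. ] T [-0.72 -0.64  0.28] [-1.7801e+02  4.0000e-02  9.0590e+01]
floor z 0.01388941885327718 671
board top z ctr 0.03680735968408965 slope deg x,y [-1.10681909  0.38473326]
hole 0 over shoulder mm 1.1
hole 1 over shoulder mm 0.6
hole 2 over shoulder mm 3.2
hole 3 over shoulder mm 2.8
```

>>> play_rows([
  [[-0.008, -0.006, -0.01, 0, -0.003, 0, -1], [-0.012, -0.006, -0.02, 0, -0.0056, 0, -1], [-0.012, -0.006, -0.03, 0, -0.0056, 0, -1], [-0.012, -0.006, -0.03, 0, -0.0056, 0, -1]],
])

```text
time_s: 9.48
ee_pos: [0.5365, -0.0022, 0.0499]
orientation: [3.14, 0.0, 1.581]
ft_force: [3.0, -0.2, 12.1]
width: 0.0234
grip_force: 111.3
```

```bash
python3 o.py; python3 f.py
```

```text
9.4833 [ 0.53653063 -0.00218024  0.0499439 ] F [ 3.  -0.2 12.1] T [-0.07 -0.74  0.29] [1.7989e+02 2.0000e-02 9.0590e+01]
floor z 0.012738307149836144 636
board top z ctr 0.03383403795989772 slope deg x,y [0.15596693 0.2977344 ]
hole 0 over shoulder mm 0.4
hole 1 over shoulder mm 0.1
hole 2 over shoulder mm 0.1
hole 3 over shoulder mm -0.2
```

All four read home. One slightly firmer level press, then back off to about zero load, release and rise.

>>> play_rows([
  [[0, 0, -0.01, 0, 0, 0, -1], [0, 0, -0.02, 0, 0, 0, -1], [0, 0, -0.03, 0, 0, 0, -1], [0, 0, -0.03, 0, 0, 0, -1]],
])

```text
time_s: 9.87
ee_pos: [0.5366, -0.0022, 0.0472]
orientation: [3.14, 0.0, 1.581]
ft_force: [-1.8, -0.3, 18.2]
width: 0.0234
grip_force: 112.5
```

```bash
python3 o.py; python3 f.py
```

```text
9.8667 [ 0.53659249 -0.00221135  0.04719293] F [-1.8 -0.3 18.2] T [-0.04 -0.16  0.28] [1.799e+02 3.000e-02 9.059e+01]
floor z 0.010032214378631745 633
board top z ctr 0.031268656748030456 slope deg x,y [0.27000531 0.44401112]
hole 0 over shoulder mm 0.8
hole 1 over shoulder mm 0.2
hole 2 over shoulder mm 0.3
hole 3 over shoulder mm -0.3
```

>>> play_rows([
  [[0, 0, 0.02, 0, 0, 0, -1], [0, 0, 0.05, 0, 0, 0, -1], [0, 0, 0.06, 0, 0, 0, -1], [0, 0, 0.06, 0, 0, 0, 0], [0, 0, 0.06, 0, 0, 0, 0.1], [0, 0, 0.06, 0, 0, 0, 0.1], [0, 0, 0.06, 0, 0, 0, 0.1], [0, 0, 0.06, 0, 0, 0, 0.1], [0, 0, 0.06, 0, 0, 0, 0.1]],
])

```text
time_s: 10.67
ee_pos: [0.5358, -0.002, 0.052]
orientation: [-3.141, -0.0, 1.581]
ft_force: [0.3, -0.6, -0.2]
width: 0.0467
grip_force: 0.0
```

>>> play_rows([
  [[0, 0, 0.1, 0, 0, 0, 0.1], [0, 0, 0.3, 0, 0, 0, 0.1], [0, 0, 0.6, 0, 0, 0, 0.1], [0, 0, 1, 0, 0, 0, 0.1], [0, 0, 1, 0, 0, 0, 0.1]],
])

```text
time_s: 11.08
ee_pos: [0.5383, -0.0023, 0.1601]
orientation: [3.132, 0.001, 1.581]
ft_force: [0.5, -0.1, 0.3]
width: 0.0471
grip_force: 0.0
```

>>> play_rows([
  [[-0.3, 0.3, 0.3, 0, 0, 0, 0.1], [-0.6, 0.6, 0.6, 0, 0, 0, 0.1], [-1, 1, 0.6, 0, 0, 0, 0.1], [-1, 1, 0.6, 0, 0, 0, 0.1], [-1, 1, 0.6, 0, 0, 0, 0.1]],
])

```text
time_s: 11.5
ee_pos: [0.4332, 0.1009, 0.2146]
orientation: [3.139, -0.001, 1.584]
ft_force: [0.2, -0.3, 1.5]
width: 0.0468
grip_force: 0.0
```

```bash
python3 o.py; python3 f.py
python3 - <<'E'
from h import *
a=capture('scene');save(a,'t6.png',(165,260,215,325),7)
E
```

```text
11.5 [0.43321408 0.10089125 0.21459719] F [ 0.2 -0.3  1.5] T [-0.05 -0.01 -0.03] [ 1.7985e+02 -6.0000e-02  9.0740e+01]
floor z 0.01717245546919384 732
board top z ctr 0.03833698981657811 slope deg x,y [0.09690452 0.28718335]
hole 0 over shoulder mm 0.4
hole 1 over shoulder mm 0.1
hole 2 over shoulder mm 0.3
hole 3 over shoulder mm -0.1
```

View pics/t6.png

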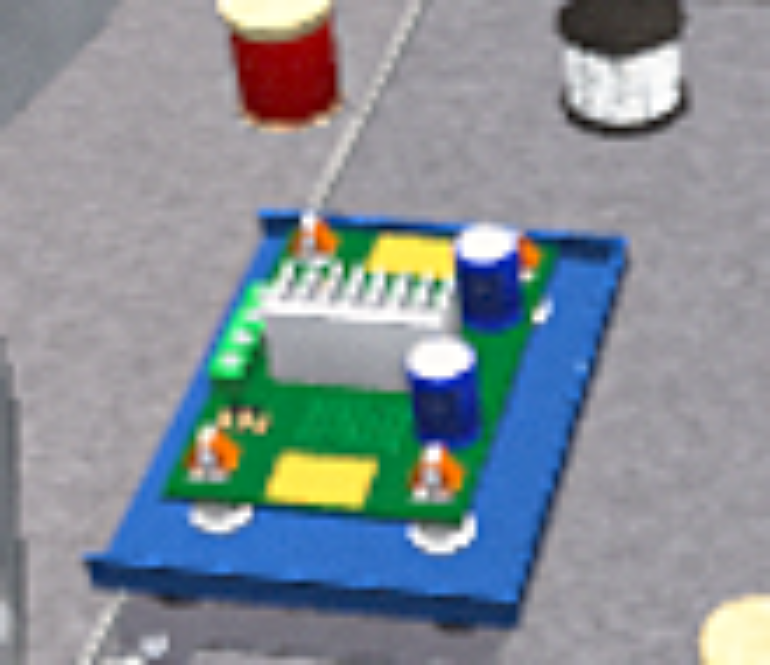

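The board lies level with the barbs spread out above all four holes, and the gripper is clear. I'll hand in the job.

```bash
python3 -c "
from workcell import arm
print(arm.sign_off())"
```

```text
the job is handed in; nothing more can be done
None
```

The board is snapped onto all four standoffs, level and measured within 0.5 mm of every shoulder, with the terminal block at the open side; it is released, the gripper is clear, and the job is handed in (no verdict came back).

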